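Set out the spine display in an anatomy teaching lab

ROBOT

A 7-joint arm with a two-finger parallel gripper is mounted at the origin on the work surface. World frame = base frame: x ahead of the robot, y to its left, z up, the work surface at z = 0. Lengths are in m, angles in rad, forces in N, time in s.
With the tool pointing down it reaches from about 0.4 to 0.85 m from the base axis. Payload 4.5 kg.
Tool frame: the origin (TCP) lies midway between the tips of the shut fingers; the grasp point (between the pads) lies 19 mm behind it; y points along the fingers, z is the direction in which the jaws open and shut, and the axes are right-handed (so a half turn about y gives the same grasp; the last joint's range is limited). The gripper opens to 85 mm and grips with 20 to 120 N. Pads are 22 mm wide; open, the fingers measure 114 mm over their backs; the gripper's body (76 mm by 85 mm) begins 54 mm behind the grasp point. The pads swing forward as they close: fully open they stand 13 mm farther back than shut.
Start: joints at [-1.077, 0.689, -0.195, 1.565, 0.157, 0.902, -0.215], TCP at [0.277, 0.56, 0.231] pointing down, gripper open.
Joint ranges: [-3.01, 3.01], [-0.46, 2.08], [-1.47, 1.51], [0.13, 2.56], [-1, 4.14], [0.04, 2.09], [-2.66, 2.66]. Speed limits (rad/s): [2.57, 2.57, 3.14, 3.14, 3.14, 3.14, 3.14].

INTERFACE

Orientations are given as a unit quaternion [w, x, y, z].
In Python, from station import ctrl, eyes, spotter gives the robot as it stands. The module is installed in compiled form; this text tells all that it offers.
- The arm moves only by the shell command python3 -m handwheel 'ROWS' [OPENING] [FORCE]. ROWS is JSON, a list that holds one entry, the list of rows, each a list of 4 numbers: the shift along the tool's x, y, z in m, then the turn about the tool's y in degrees. In form: [[[dx, dy, dz, roll], ...]]. A call has 1 to 8 rows; each row shifts and turns the pose as measured when the row begins, along the tool's axes as they then stand; what a row does not reach is not made up. A row lasts 1/8 s, in which the tool goes at most 62.5 mm and 10.7 degrees, less where a joint would pass 70% of its speed; a pose out of reach is approached as far as the arm can. A call with a gripper value outside its range is refused whole. OPENING is the opening, from 0 (shut) to 1 (fully open), set as the call begins (- or left out, the last holds). The fingers move at their own pace and stop on an object; FORCE is the grip in N (left out, the last holds). Time passes only in rows, so rows that do not move let the fingers close. It gives the time, the measured TCP pose, the force and the opening at its end, in the units of the state.
- ctrl.read_state(): the state, without advancing time (a new reading comes with each control period).
- eyes.capture(name): name is "scene" or "top" or "wrist"; returns (picture, depth): 384x512x3 uint8, red, green, blue; 384x512 float32, m along the optical axis (not along the pixel's ray), 0 where there is no reading.
- eyes.get_calibration(name): a dict with "fovy" (degrees; the focal length in pixels is half the picture's height over the tangent of half this angle, whatever the lens; pixels are square), "cx", "cy" (the principal point, pixels), "pose" (4x4, takes a point from camera to world coordinates); the wrist camera has in their place "hand_eye" (4x4, takes a point from camera to tool coordinates, whose origin is the TCP and whose axes are the tool frame's). Camera axes: x right, y down, z forward; pixel columns grow to the right and rows downward; lengths in m; the calibration is good to about 2 mm. A picture is of the moment at which its call begins: read the wrist's pose just before it. get_calibration takes no time and is no camera call.
- ctrl.hand_in(): hands the job in, once; it reports no verdict.
Trained networks look in the newest picture that a camera, given by its name, has taken for a name from the list of things; names that differ only in an ending like _2 or _b are one class to them, and where a whole thing is asked for, a point or a joint stands for the part that bears it (a point fixed in the world has none). Each returns a list of dicts, best first, with "conf" (0 to 1); they miss things now and then, are a little off and sometimes report something else, mostly with a low value. They report only what shows in the picture. A call takes as long as a camera call.
- spotter.trace(camera, target): "mask" (384x512 bool, what is visible of it).
- spotter.landmark_of(camera, target): "centre" ([x, y, z] in m, in the coordinates of the camera as it stood for that picture, good to about 4 mm: a listed point, or the origin of a listed thing).
The state is a dict: "clock": time; "joint_pos": joint angles; "dq": joint speeds; "tau": joint torques, N m; "ee_pos": TCP position; "ee_rot": TCP orientation; "force": force on the tool from outside, world axes, zero at the start; "torque": the same for the moment, N m; "grip_width": finger opening in m.
Only numpy, scipy, OpenCV 4.12 (cv2) and the standard library are available. Lean on these libraries where they do the work, as an engineer would, in place of code of your own. Each camera call takes 0.05 s, during which the arm holds its last target.

TASK

Set out the three vertebra models as they sit in the spine, working from the bottom of the spine upwards: first the large lumbar vertebra (blue disc) on the low black riser, then the chest vertebra (green disc) on the middle yellow riser, then the small neck vertebra (red disc) on the tall white riser. Stand each one flat, disc upwards, with its round drum centred on its riser, and let go of it before you fetch the next. Leave the heel bone, the kneecap and the brain model where they are.

Things in the scene. Friction and masses are not known exactly. Their poses are not given: they have to be found in the camera images.
- lumbar_center (a point): Largest vertebra (lumbar): bone-coloured model lying flat. Centre (half-way up) of its upright round drum, 54 mm diameter, 34 mm tall, flat blue disc on top; the drum's underside carries the model. Behind the drum (own +x) an arch and spine reach 71 mm from the drum's axis, side wings 41 mm to each side (own y), all clear of the surface; grip the drum from above along own y. Own z up.
- chest_center (a point): Middle-sized vertebra (chest): bone-coloured model lying flat. Centre (half-way up) of its upright round drum, 42 mm diameter, 30 mm tall, flat green disc on top; the drum's underside carries the model. Behind the drum (own +x) an arch and spine reach 59 mm from the drum's axis, side wings 35 mm to each side (own y), all clear of the surface; grip the drum from above along own y. Own z up.
- neck_center (a point): Smallest vertebra (neck): bone-coloured model lying flat. Centre (half-way up) of its upright round drum, 30 mm diameter, 26 mm tall, flat red disc on top; the drum's underside carries the model. Behind the drum (own +x) an arch and spine reach 46 mm from the drum's axis, side wings 28 mm to each side (own y), all clear of the surface; grip the drum from above along own y. Own z up.
- riser_low_top (a point): Centre of the top face of the lowest and widest riser: a fixed round black block, 90 mm in diameter and 12 mm high, flat on top. z is up.
- riser_middle_top (a point): Centre of the top face of the middle riser: a fixed round bright yellow block, 80 mm in diameter and 34 mm high, flat on top. z is up.
- riser_tall_top (a point): Centre of the top face of the tallest and narrowest riser: a fixed round white block, 70 mm in diameter and 56 mm high, flat on top. z is up.
- heel_bone: Bystander: loose model of a heel bone, a knobbly bone-coloured lump about 72 x 46 x 38 mm with no coloured disc; origin at the middle of its underside.
- kneecap: Bystander: loose model of a kneecap, a rounded bone-coloured pebble about 52 x 46 x 22 mm with no coloured disc; origin at the middle of its underside.
- brain: Bystander: pink brain model on a white conical stand at the far side of the bench, about 140 x 130 mm and 125 mm tall; origin at the middle of the stand's underside.

How it is judged:
On the way, in this order (a step that is already met when the one before it is completed fails the run):
1. the large lumbar vertebra stands flat and centred on the low riser, released (horizontal distance between lumbar_center and riser_low_top below 0.015 m and z of lumbar_center in the frame of riser_low_top between 0.012 and 0.022 m and angle between lumbar_center's own z axis and vertical below 0.12 rad and contact force between the fingers and lumbar below 0.05 N and linear speed of lumbar below 0.02 m/s), for 0.2 s.
2. the middle-sized chest vertebra stands flat and centred on the middle riser, released (horizontal distance between chest_center and riser_middle_top below 0.015 m and z of chest_center in the frame of riser_middle_top between 0.01 and 0.02 m and angle between chest_center's own z axis and vertical below 0.12 rad and contact force between the fingers and chest below 0.05 N and linear speed of chest below 0.02 m/s), for 0.2 s.
3. the small neck vertebra stands flat and centred on the tall riser, released (horizontal distance between neck_center and riser_tall_top below 0.015 m and z of neck_center in the frame of riser_tall_top between 0.008 and 0.018 m and angle between neck_center's own z axis and vertical below 0.12 rad and contact force between the fingers and neck below 0.05 N and linear speed of neck below 0.02 m/s), for 0.2 s.
At the end, for the whole second after the job is handed in: All three vertebrae stand on their own risers (lumbar on low black, chest on middle yellow, neck on tall white), disc upwards and flat (tilt under 0.12 rad), drum axis within 15 mm of the riser's centre, resting on its top face (height within 5 mm), released and at rest (all of step 1 and all of step 2 and all of step 3); the robot touches nothing.
It fails at once if the heel bone is moved by more than 20 mm (distance of heel_bone from where it was at the start of the episode above 0.02 m).
It fails at once if the kneecap is moved by more than 20 mm (distance of kneecap from where it was at the start of the episode above 0.02 m).
It fails at once if the brain model is moved by more than 20 mm (distance of brain from where it was at the start of the episode above 0.02 m).
It also fails if it takes over 109 s, if anything falls off the work surface, if the arm or the gripper's body presses on something with over 40 N, if the wrist force passes 120 N, or if a joint passes its speed limit or range.

## Working session

There is one attempt and no reset: what is moved stays moved. The work goes in short steps, Python scripts to look and compute and a shell command to move; the robot and the scene stay as the last step left them, time stands still between calls to the robot, and variables do not carry over. Pictures are saved under pics/ and viewed, and the job is handed in when it is done.

```bash
mkdir -p pics; ls; cat > h.py <<'E'
import numpy as np, cv2
from station import ctrl, eyes, spotter
from scipy.spatial.transform import Rotation as R
def T_tool(s):
    T=np.eye(4); q=s["ee_rot"]; T[:3,:3]=R.from_quat([q[1],q[2],q[3],q[0]]).as_matrix(); T[:3,3]=s["ee_pos"]; return T
def campose(name,s=None):
    c=eyes.get_calibration(name)
    if "pose" in c: return np.array(c["pose"])
    return T_tool(s)@np.array(c["hand_eye"])
def K(name):
    c=eyes.get_calibration(name); f=192/np.tan(np.radians(c["fovy"])/2); return f,c["cx"],c["cy"]
def cloud(name,depth,P):
    f,cx,cy=K(name); v,u=np.mgrid[0:384,0:512]
    p=np.stack([(u-cx)/f*depth,(v-cy)/f*depth,depth],-1)
    w=p@P[:3,:3].T+P[:3,3]; w[depth==0]=np.nan; return w
def save(n,img): cv2.imwrite("pics/"+n+".png",cv2.cvtColor(img,cv2.COLOR_RGB2BGR))
def w(P,c): return P[:3,:3]@np.array(c)+P[:3,3]
E
python3 - <<'E'
from h import *
s=ctrl.read_state(); print(s); print(T_tool(s).round(3))
np.set_printoptions(suppress=True,precision=4)
for n in ["scene","top","wrist"]:
    print(n,eyes.get_calibration(n))
im,d=eyes.capture("top"); save("top0",im); np.savez("top0.npz",im=im,d=d)
P=campose("top")
for t in ["lumbar_center","chest_center","neck_center","riser_low_top","riser_middle_top","riser_tall_top","heel_bone","kneecap","brain"]:
    r=spotter.landmark_of("top",t)
    print(t,[(round(x["conf"],2),w(P,x["centre"]).round(4)) for x in r[:3]])
im,d=eyes.capture("scene"); save("scene0",im); np.savez("scene0.npz",im=im,d=d)
print(ctrl.read_state()["clock"])
E
```

```text
pics
{'clock': 0.0, 'joint_pos': array([-1.0771888 ,  0.6899939 , -0.19452693,  1.56635973,  0.15730976,
        0.90252142, -0.21508752]), 'dq': array([-0.00038773, -0.00238353,  0.00013801, -0.0007146 , -0.00015703,
        0.00211117, -0.00013318]), 'tau': array([ 6.15452700e-04, -5.39590967e+01, -1.26607496e+00, -1.58536685e+01,
        9.13623342e-03,  9.67700238e-03,  9.54229591e-06]), 'ee_pos': array([0.27710798, 0.55946876, 0.23047402]), 'ee_rot': array([-0.68785107,  0.68917007, -0.16120227,  0.16099489]), 'force': array([-8.24300233e-01, -4.17633251e-04, -2.95194136e-01]), 'torque': array([-0.03809904,  0.00241856, -0.02725891]), 'grip_width': 0.08531883139075348}
[[ 0.896 -0.001  0.444  0.277]
 [-0.444 -0.002  0.896  0.559]
 [ 0.    -1.    -0.002  0.23 ]
 [ 0.     0.     0.     1.   ]]
scene {'fovy': 57.04673161097422, 'cx': 255.12891998982164, 'cy': 194.12185866944165, 'pose': array([[-0.1919,  0.7682, -0.6108,  1.1081],
       [ 0.9814,  0.1507, -0.1188,  0.0788],
       [ 0.0007, -0.6222, -0.7828,  0.7055],
       [ 0.    ,  0.    ,  0.    ,  1.    ]])}
top {'fovy': 45.
[... 346 characters left out ...]
nd_eye': array([[-0.0006,  0.9566,  0.2913, -0.0745],
       [ 0.0003, -0.2913,  0.9566, -0.1424],
       [ 1.    ,  0.0007, -0.0001, -0.0004],
       [ 0.    ,  0.    ,  0.    ,  1.    ]])}
lumbar_center [(0.92, array([0.4589, 0.0109, 0.0147]))]
chest_center [(0.79, array([0.4484, 0.1927, 0.0142]))]
neck_center [(0.58, array([ 0.4582, -0.1882,  0.014 ]))]
riser_low_top [(0.93, array([ 0.6262, -0.0157,  0.0128]))]
riser_middle_top [(0.75, array([0.6381, 0.2027, 0.0303]))]
riser_tall_top [(0.57, array([ 0.6248, -0.2027,  0.0536]))]
heel_bone [(0.72, array([ 0.5398, -0.3912, -0.0034]))]
kneecap [(0.65, array([ 0.5448,  0.3696, -0.002 ]))]
brain [(0.75, array([ 0.8054,  0.0837, -0.0009]))]
0.55
```

View pics/top0.png

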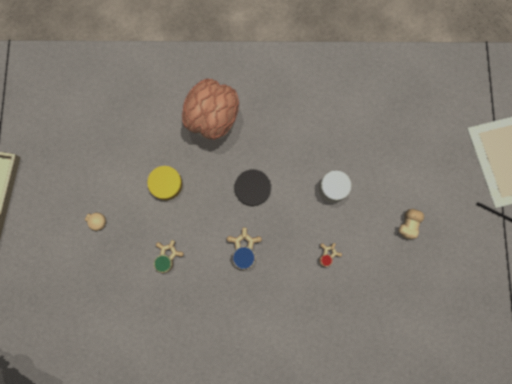

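View pics/scene0.png

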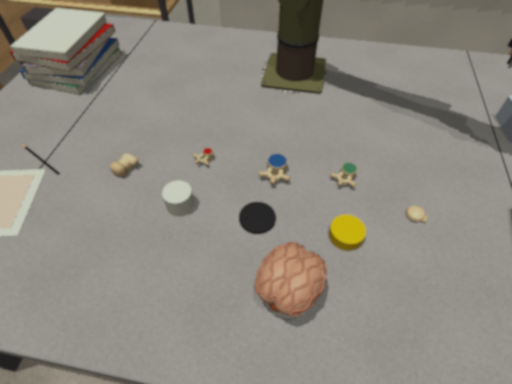

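The top view shows blue disc (244,258), green (163,264), red (326,261), with black (252,188), yellow (164,183) and white (336,186) risers. Next I measure disc centres and own axes.

```bash
cat > m.py <<'E'
from h import *
np.set_printoptions(suppress=True,precision=4)
def masks(im):
    hsv=cv2.cvtColor(im,cv2.COLOR_RGB2HSV).astype(int); H,S,V=hsv[...,0],hsv[...,1],hsv[...,2]
    return dict(blue=(H>100)&(H<130)&(S>120)&(V>40),green=(H>55)&(H<90)&(S>110)&(V>40),red=((H<6)|(H>174))&(S>190)&(V>70),
      yellow=(H>22)&(H<35)&(S>180)&(V>90),bone=(H>10)&(H<27)&(S>60)&(V>110))
def big(m):
    n,l,st,c=cv2.connectedComponentsWithStats(m.astype(np.uint8))
    k=1+np.argmax(st[1:,4]); return l==k
E
python3 - <<'E'
from m import *
for n in ["top","scene"]:
    z=np.load(n+"0.npz"); im,d=z["im"],z["d"]; P=campose(n); C=cloud(n,d,P)
    print(n,"table z:",[C[v,u].round(3) for u,v in [(60,100),(200,340),(450,340),(300,130),(256,290)]])
    M=masks(im)
    for k in ["blue","green","red","yellow"]:
        m=big(M[k]); p=C[m]; v,u=np.nonzero(m)
        hi=np.nanpercentile(p[:,2],80)
        # ray-plane with known height
        f,cx,cy=K(n); h={"blue":.034,"green":.030,"red":.026,"yellow":.034}[k]
        ct=cv2.moments(m.astype(np.uint8),True); uu,vv=ct["m10"]/ct["m00"],ct["m01"]/ct["m00"]
        r=P[:3,:3]@np.array([(uu-cx)/f,(vv-cy)/f,1]); q=P[:3,3]+r*(h-P[2,3])/r[2]
        print(k,m.sum(),"px",round(uu,1),round(vv,1),"mean",np.nanmean(p,0),"z80",round(hi,4),"ray",q)
E
```

```text
top table z: [array([0.854, 0.473, 0.   ]), array([ 0.273,  0.108, -0.   ]), array([ 0.271, -0.471, -0.002]), array([ 0.776, -0.131,  0.002]), array([ 0.385, -0.021,  0.   ])]
blue 282 px 243.2 257.5 mean [0.4601 0.0087 0.034 ] z80 0.0357 ray [0.4601 0.0086 0.034 ]
green 1 px 160.0 262.0 mean [0.45   0.2014 0.0266] z80 0.0266 ray [0.45   0.2007 0.03  ]Traceback (most recent call last):
  File "<stdin>", line 7, in <module>
  File "m.py", line 9, in big
    k=1+np.argmax(st[1:,4]); return l==k
        ~~~~~~~~~^^^^^^^^^^
    return _wrapfunc(a, 'argmax', axis=axis, out=out, **kwds)
    return bound(*args, **kwds)
ValueError: attempt to get argmax of an empty sequence
```

```bash
python3 - <<'E'
from m import *
z=np.load("top0.npz"); im,d=z["im"],z["d"]
for (a,b) in [(243,257),(163,264),(326,261),(252,188),(164,183),(336,186)]:
    print(im[b,a],cv2.cvtColor(im[b:b+1,a:a+1],cv2.COLOR_RGB2HSV)[0,0])
c=cv2.resize(im[225:285,135:355],None,fx=3.6,fy=3.6,interpolation=cv2.INTER_CUBIC); save("crop0",c)
E
```

```text
[ 49  76 114] [108 145 114]
[ 61 103  73] [ 69 104 103]
[149  45  41] [  1 185 149]
[62 58 56] [10 25 62]
[186 171  65] [ 26 166 186]
[185 188 185] [ 60   4 188]
```

View pics/crop0.png

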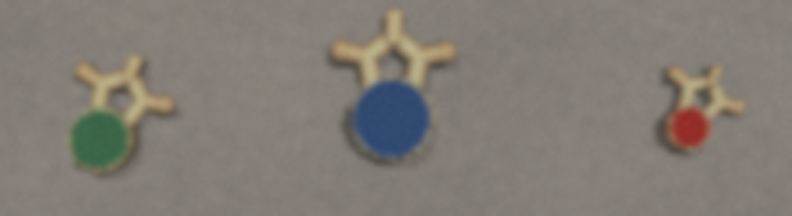

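```bash
cat > m.py <<'E'
from h import *
np.set_printoptions(suppress=True,precision=4)
def masks(im):
    hsv=cv2.cvtColor(im,cv2.COLOR_RGB2HSV).astype(int); H,S,V=hsv[...,0],hsv[...,1],hsv[...,2]
    return dict(blue=(H>98)&(H<130)&(S>90)&(V>40),green=(H>55)&(H<90)&(S>60)&(V>30),red=((H<7)|(H>174))&(S>140)&(V>60),
      yellow=(H>22)&(H<35)&(S>120)&(V>90),bone=(H>10)&(H<27)&(S>50)&(V>110),white=(S<30)&(V>140),black=(V<80)&(S<80))
def near(m,C,xy,r):
    with np.errstate(invalid='ignore'): return m&(np.hypot(C[...,0]-xy[0],C[...,1]-xy[1])<r)
def ctr(n,m,P,h):
    f,cx,cy=K(n); ct=cv2.moments(m.astype(np.uint8),True); uu,vv=ct["m10"]/ct["m00"],ct["m01"]/ct["m00"]
    r=P[:3,:3]@np.array([(uu-cx)/f,(vv-cy)/f,1]); return np.array([uu,vv]),P[:3,3]+r*(h-P[2,3])/r[2]
G=dict(blue=((.459,.010),.034),green=((.448,.196),.030),red=((.458,-.188),.026),yellow=((.637,.203),.034),white=((.625,-.203),.056),black=((.626,-.016),.012))
E
python3 - <<'E'
from m import *
for n in ["top","scene"]:
    z=np.load(n+"0.npz"); im,d=z["im"],z["d"]; P=campose(n); C=cloud(n,d,P); M=masks(im)
    for k,(xy,h) in G.items():
        m=near(M[k],C,xy,.055)
        if k in("yellow","white"): m&=C[...,2]>h-.008
        uv,q=ctr(n,m,P,h); p=C[m]
        ext=np.sqrt(m.sum()*4/np.pi)*np.median(d[m])/K(n)[0]
        o=""
        if k in("blue","green","red"):
            b=near(M["bone"],C,q[:2],.08)&(C[...,2]>.004)
            e=C[b]-q; r=np.hypot(e[:,0],e[:,1]); e=e[r>h]; 
            o="yaw %.1f n%d"%(np.degrees(np.arctan2(e[:,1].mean(),e[:,0].mean())),len(e))
        print(n,k,m.sum(),uv.round(1),"ray",q,"cloud",np.nanmean(p,0),"dia %.4f"%ext,o)
E
```

```text
top blue 306 [243.3 257.5] ray [0.46   0.0084 0.034 ] cloud [0.46   0.0084 0.0341] dia 0.0455 yaw -1.9 n251
top green 177 [162.  263.3] ray [0.4471 0.196  0.03  ] cloud [0.4471 0.196  0.0297] dia 0.0347 yaw -24.2 n177
top red 77 [325.8 259.8] ray [ 0.4548 -0.1834  0.026 ] cloud [ 0.4548 -0.1834  0.026 ] dia 0.0230 yaw -30.2 n101
top yellow 861 [164. 182.] ray [0.6373 0.1973 0.034 ] cloud [0.6375 0.1975 0.033 ] dia 0.0786 
top white 676 [336.2 184.7] ray [ 0.627  -0.2076  0.056 ] cloud [ 0.6271 -0.2077  0.0554] dia 0.0684 
top black 1010 [252.1 187.5] ray [ 0.6281 -0.0118  0.012 ] cloud [ 0.6283 -0.0118  0.0113] dia 0.0869 
scene blue 155 [276.9 159.9] ray [0.4604 0.011  0.034 ] cloud [0.46   0.011  0.0337] dia 0.0370 yaw 0.5 n187
scene green 91 [349.  167.5] ray [0.4474 0.1986 0.03  ] cloud [0.447  0.1986 0.0296] dia 0.0280 yaw -19.0 n140
scene red 33 [207.2 150.9] ray [ 0.4558 -0.1811  0.026 ] cloud [ 0.4555 -0.1812  0.0257] dia 0.0176 yaw -24.2 n69
scene yellow 850 [347.8 229.7] ray [0.6444 0.201  0.034 ] cloud [0.6433 0.2011 0.0329] dia 0.0741 
scene white 523 [176.6 191.9] ray [ 0.6305 -0.203   0.056 ] cloud [ 0.6296 -0.2035  0.0551] dia 0.0610 
scene black 889 [257.  217.7] ray [ 0.6365 -0.0083  0.012 ] cloud [ 0.6354 -0.0085  0.0109] dia 0.0803
```

```bash
python3 -m handwheel '[[[0,0,0,-9],[0,0,0,-9],[0,0,0,-8],[0,0,0,0]]]' 1 60
```

```text
clock: 1.05
ee_pos: [0.2774, 0.5601, 0.2314]
ee_rot: [0.707, -0.707, -0.003, 0.002]
force: [0.1, -0.9, -0.3]
grip_width: 0.0851
```

```bash
python3 -m handwheel '[[[0.016,0,-0.05,0],[0.016,0,-0.05,0],[0.016,0,-0.05,0],[0.016,0,-0.05,0],[0.016,0,-0.05,0],[0.016,0,-0.05,0],[0.016,0,-0.05,0],[0,0,0,0]]]'
```

```text
clock: 2.05
ee_pos: [0.3926, 0.2006, 0.2306]
ee_rot: [0.708, -0.706, 0.006, -0.008]
force: [-0.2, 0.6, 0.4]
grip_width: 0.0853
```

```bash
python3 -m handwheel '[[[0.017,0,-0.05,0],[0.017,0,-0.05,0],[0.017,0,-0.05,0],[0.017,0,-0.042,0],[0,0,0,0]]]'
cat > look.py <<'E'
from m import *
import sys
def look(tag,keys,hs=None):
    s=ctrl.read_state(); im,d=eyes.capture("wrist"); P=campose("wrist",s); save(tag,im)
    C=cloud("wrist",d,P); M=masks(im); T=T_tool(s)
    np.savez(tag+".npz",im=im,d=d,P=P)
    print("tcp",s["ee_pos"],"toolx",T[:3,0],"z",T[:3,2])
    for k in keys:
        xy,h=G[k]
        if hs and k in hs: xy,h=hs[k]
        m=near(M[k],C,xy,.06)&(C[...,2]>h-.010)&(C[...,2]<h+.012)
        if not m.any(): print(k,"none"); continue
        uv,q=ctr("wrist",m,P,h); o=""
        (a,b),r=cv2.minEnclosingCircle(np.argwhere(m)[:,::-1].astype(np.float32))
        if k in("blue","green","red"):
            bb=near(M["bone"],C,q[:2],.085)&(C[...,2]>.004)
            e=C[bb]-q; rr=np.hypot(e[:,0],e[:,1]); e=e[rr>h]
            if len(e): o="yaw %.1f n%d"%(np.degrees(np.arctan2(e[:,1].mean(),e[:,0].mean())),len(e))
        dl=T[:3,:3].T@(q-T[:3,3])
        print(k,m.sum(),uv.round(1),"ray",q,"cloud",np.nanmean(C[m],0),"dia %.4f"%(np.sqrt(m.sum()*4/np.pi)*np.median(d[m])/K("wrist")[0]),o,"in tool",dl)
E
python3 - <<'E'
from look import *
look("w1",["blue","black"])
P=np.load("w1.npz")["P"]
for t in ["lumbar_center","riser_low_top"]: print(t,[(round(x["conf"],2),w(P,x["centre"])) for x in spotter.landmark_of("wrist",t)])
E
```

```text
clock: 2.68
ee_pos: [0.462, 0.0088, 0.2309]
ee_rot: [0.711, -0.703, 0.005, -0.012]
force: [0.7, -0.1, -0.7]
grip_width: 0.0853
tcp [0.462  0.0088 0.2309] toolx [ 0.9996 -0.0244  0.0104] z [0.0243 0.9996 0.0108]
blue 1626 [253.8 162.1] ray [0.4599 0.0101 0.034 ] cloud [0.4599 0.0101 0.0344] dia 0.0485 yaw -0.2 n882 in tool [-0.0042  0.1969 -0.001 ]
black 3393 [241.2 285. ] ray [ 0.6252 -0.0099  0.012 ] cloud [ 0.626  -0.01    0.0114] dia 0.0845  in tool [ 0.1614  0.2205 -0.0172]
lumbar_center [(0.57, array([0.4624, 0.0129, 0.0191]))]
riser_low_top [(0.74, array([0.6371, 0.1998, 0.0409])), (0.6, array([ 0.6296, -0.0114,  0.0124])), (0.35, array([ 0.454 , -0.1805,  0.0101]))]
```

View pics/w1.png

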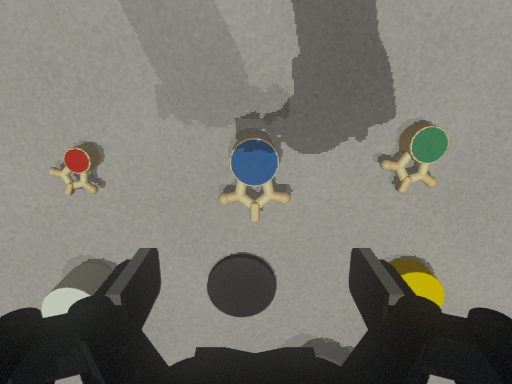

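The blue disc shows at (254,162) in the wrist view, yaw about 0, black riser at (241,285). Wrist and top views agree to about 2 mm. Descending.

```bash
python3 -m handwheel '[[[-0.004,0.03,-0.001,-1.4],[0,0.03,0,0],[0,0.03,0,0],[0,0.03,0,0],[0,0.03,0,0],[0,0,0,0]]]'; python3 - <<'E'
from h import *
s=ctrl.read_state();T=T_tool(s); print(T[:3,:3].T@(np.array([.460,.0095,.006])-T[:3,3]), T[:3,:3].round(4))
E
```

```text
clock: 3.58
ee_pos: [0.4592, 0.03, 0.0793]
ee_rot: [0.714, -0.7, -0.016, 0.005]
force: [-0.0, 0.7, 0.9]
grip_width: 0.0854
[-0.00099672  0.07283001 -0.02199673] [[ 0.9995  0.0155 -0.029 ]
 [ 0.0287  0.0209  0.9994]
 [ 0.016  -0.9997  0.0204]]
```

The descent drifted about 20 mm sideways, so I correct it while still above the drum.

```bash
cat > rel.py <<'E'
from h import *
import sys
s=ctrl.read_state();T=T_tool(s); t=np.array([float(a) for a in sys.argv[1:4]])
print("tool delta",(T[:3,:3].T@(t-T[:3,3])).round(4),"tool z yaw %.1f"%np.degrees(np.arctan2(-T[0,2],T[1,2])),"tilt deg %.2f"%np.degrees(np.arccos(-T[2,1])),"tcp",T[:3,3].round(4),"grip",round(s["grip_width"],4),"F",s["force"].round(1),"t",s["clock"])
E
python3 -m handwheel '[[[0,0.01,-0.011,0],[0,0.005,-0.011,0],[0,0,0,0]]]'; python3 rel.py .460 .0095 .006
```

```text
clock: 3.95
ee_pos: [0.4614, 0.0082, 0.0651]
ee_rot: [0.715, -0.699, -0.017, 0.004]
force: [0.6, -0.2, 0.1]
grip_width: 0.0855
tool delta [-0.0026  0.0591  0.0001] tool z yaw 1.7 tilt deg 1.65 tcp [0.4614 0.0082 0.0651] grip 0.0855 F [ 0.6 -0.2  0.1] t 3.95
```

```bash
python3 -m handwheel '[[[-0.002,0.015,0,0],[0,0.015,0,0],[0,0.012,0,0],[0,0,0,0]]]'; python3 rel.py .460 .0095 .006
```

```text
clock: 4.45
ee_pos: [0.4638, 0.008, 0.0255]
ee_rot: [0.715, -0.699, -0.017, 0.001]
force: [0.1, 0.3, 0.4]
grip_width: 0.0853
tool delta [-0.0042  0.0194  0.0011] tool z yaw 1.5 tilt deg 1.85 tcp [0.4638 0.008  0.0255] grip 0.0853 F [0.1 0.3 0.4] t 4.45
```

```bash
python3 -m handwheel '[[[-0.005,0.005,0.001,0],[-0.001,0.007,0,0],[0,0.004,0,0],[0,0,0,0]]]'; python3 rel.py .460 .0095 .006
```

```text
clock: 4.95
ee_pos: [0.4621, 0.008, 0.0164]
ee_rot: [0.715, -0.699, -0.018, -0.0]
force: [-0.7, 0.5, 0.7]
grip_width: 0.0858
tool delta [-0.0023  0.0104  0.0014] tool z yaw 1.4 tilt deg 1.93 tcp [0.4621 0.008  0.0164] grip 0.0858 F [-0.7  0.5  0.7] t 4.95
```

```bash
python3 -m handwheel '[[[-0.003,0.007,0.001,0],[0,0.004,0.001,0],[0,0,0,0],[0,0,0,0]]]'; python3 rel.py .460 .0095 .006
```

```text
clock: 5.45
ee_pos: [0.4597, 0.0093, 0.0068]
ee_rot: [0.714, -0.7, -0.018, -0.001]
force: [0.6, -0.2, 0.3]
grip_width: 0.0855
tool delta [0.0002 0.0008 0.0001] tool z yaw 1.4 tilt deg 1.92 tcp [0.4597 0.0093 0.0068] grip 0.0855 F [ 0.6 -0.2  0.3] t 5.45
```

Centred. Closing.

```bash
python3 -m handwheel '[[[0,0,0,0],[0,0,0,0],[0,0,0,0],[0,0,0,0],[0,0,0,0],[0,0,0,0],[0,0,0,0],[0,0,0,0]]]' 0 60; python3 rel.py .460 .0095 .006
```

```text
clock: 6.45
ee_pos: [0.4599, 0.0096, 0.0077]
ee_rot: [0.714, -0.7, -0.018, -0.001]
force: [-0.3, 0.6, 1.8]
grip_width: 0.0526
tool delta [ 0.0001  0.0017 -0.0001] tool z yaw 1.4 tilt deg 1.91 tcp [0.4599 0.0096 0.0077] grip 0.0526 F [-0.3  0.6  1.8] t 6.45
```

```bash
python3 -m handwheel '[[[0,-0.01,0,0],[0,-0.02,0,0],[0,-0.02,0,0],[0,-0.02,0,0],[0,0,0,0]]]'; python3 rel.py .627 -.011 .065
python3 - <<'E'
from look import *
s=ctrl.read_state();z=s["ee_pos"][2]
look("w2",["blue"],{"blue":((.46,.01),.034+z-.0077)})
E
```

```text
clock: 7.08
ee_pos: [0.4573, 0.0081, 0.0761]
ee_rot: [0.714, -0.7, -0.017, 0.001]
force: [0.2, 0.7, -2.3]
grip_width: 0.0523
tool delta [ 0.1689  0.0147 -0.0237] tool z yaw 1.5 tilt deg 1.75 tcp [0.4573 0.0081 0.0761] grip 0.0523 F [ 0.2  0.7 -2.3] t 7.075
tcp [0.4573 0.0081 0.0761] toolx [0.9994 0.0253 0.024 ] z [-0.0257  0.9995  0.0188]
blue 9817 [254.5 283.2] ray [0.4566 0.0074 0.1024] cloud [0.4567 0.0074 0.1028] dia 0.0457  in tool [-0.     -0.0263 -0.0002]
```

View pics/w2.png

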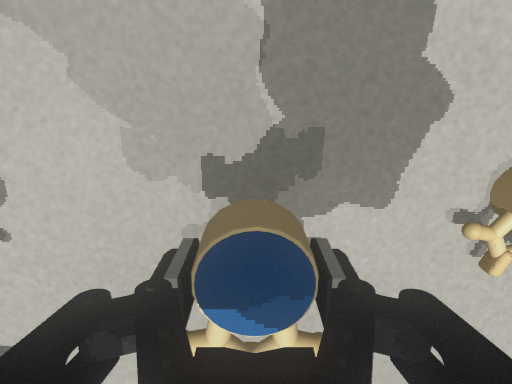

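The lumbar is held firmly, its disc at (254,283), centred in the jaws. Carrying it forward.

```bash
python3 -m handwheel '[[[0.02,0,-0.003,0],[0.03,0,-0.004,0],[0.03,0,-0.004,0],[0.03,0,-0.004,0],[0.03,0,-0.004,0],[0.02,0,-0.003,0],[0,0,0,0]]]'; python3 rel.py .627 -.011 .03
```

```text
clock: 8.0
ee_pos: [0.617, -0.0124, 0.0668]
ee_rot: [0.711, -0.703, -0.013, 0.006]
force: [-0.8, 1.0, -2.3]
grip_width: 0.0524
tool delta [0.0097 0.0369 0.0007] tool z yaw 1.6 tilt deg 0.83 tcp [ 0.617  -0.0124  0.0668] grip 0.0524 F [-0.8  1.  -2.3] t 8.0
```

```bash
python3 -m handwheel '[[[0.008,0.008,0.001,0],[0.002,0.012,0,0],[0,0.012,0,0],[0,0,0,0]]]'; python3 rel.py .627 -.011 .020
```

```text
clock: 8.5
ee_pos: [0.6235, -0.0105, 0.0298]
ee_rot: [0.71, -0.704, -0.012, 0.01]
force: [-0.5, -0.6, -1.0]
grip_width: 0.0524
tool delta [ 0.0035  0.0098 -0.0007] tool z yaw 1.8 tilt deg 0.53 tcp [ 0.6235 -0.0105  0.0298] grip 0.0524 F [-0.5 -0.6 -1. ] t 8.5
```

```bash
python3 -m handwheel '[[[0.004,0.006,0,0],[0,0.003,0,0],[0,0,0,0]]]'; python3 rel.py .627 -.011 .020
```

```text
clock: 8.88
ee_pos: [0.6279, -0.0102, 0.0206]
ee_rot: [0.71, -0.704, -0.012, 0.01]
force: [0.6, 1.2, -1.7]
grip_width: 0.0524
tool delta [-0.001   0.0006 -0.0008] tool z yaw 1.8 tilt deg 0.54 tcp [ 0.6279 -0.0102  0.0206] grip 0.0524 F [ 0.6  1.2 -1.7] t 8.875
```

```bash
python3 -m handwheel '[[[0,0.001,0,0],[0,0,0,0]]]'; python3 -m handwheel '[[[0,0,0,0],[0,0,0,0],[0,0,0,0],[0,0,0,0],[0,0,0,0],[0,0,0,0]]]' 1 60
```

```text
clock: 9.12
ee_pos: [0.6282, -0.0102, 0.0205]
ee_rot: [0.71, -0.704, -0.012, 0.009]
force: [-0.5, -0.3, -2.5]
grip_width: 0.0524
clock: 9.88
ee_pos: [0.629, -0.0099, 0.0211]
ee_rot: [0.71, -0.704, -0.013, 0.009]
force: [0.7, -0.0, -0.7]
grip_width: 0.0858
```

```bash
python3 -m handwheel '[[[0,-0.015,0,0],[0,-0.02,0,0],[0,-0.02,0,0],[0,-0.03,0,0],[0,-0.03,0,0],[0,-0.03,0,0],[0,-0.03,0,0],[0,0,0,0]]]'; python3 - <<'E'
from look import *
look("w3",["blue","green","yellow","white","red"],{"blue":((.628,-.01),.046)})
E
python3 rel.py .448 .197 .1
```

```text
clock: 10.88
ee_pos: [0.6292, -0.0105, 0.2128]
ee_rot: [0.711, -0.703, -0.016, 0.006]
force: [0.3, 0.9, -0.2]
grip_width: 0.0854
tcp [ 0.6292 -0.0105  0.2128] toolx [0.9994 0.0317 0.0149] z [-0.0319  0.9994  0.0102]
blue 1925 [252.8 168.9] ray [ 0.628  -0.0107  0.046 ] cloud [ 0.6281 -0.0106  0.0464] dia 0.0484 yaw -0.1 n711 in tool [-0.0037  0.1668 -0.0018]
green none
yellow 4699 [453.8 179.6] ray [0.636  0.1974 0.034 ] cloud [0.6366 0.1978 0.0333] dia 0.0801  in tool [0.0108 0.1811 0.2057]
white 4135 [ 45.1 163.7] ray [ 0.6264 -0.205   0.056 ] cloud [ 0.6267 -0.2051  0.0558] dia 0.0679  in tool [-0.0113  0.1546 -0.1959]
red none
tool delta [-0.175   0.1112  0.2126] tool z yaw 1.8 tilt deg 0.89 tcp [ 0.6283 -0.011   0.2113] grip 0.0857 F [-0.2 -0.1  0.1] t 10.925
```

View pics/w3.png

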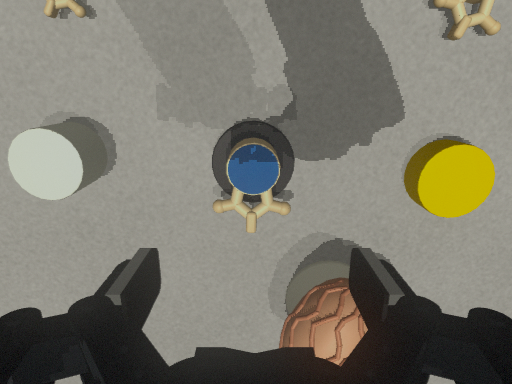

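The lumbar stands on the black riser (253,169), disc top at 46 mm as expected and centred. Now to the chest.

```bash
python3 -m handwheel '[[[-0.022,0,0.027,0],[-0.022,0,0.027,0],[-0.022,0,0.027,0],[-0.022,0,0.027,0],[-0.022,0,0.027,0],[-0.022,0,0.027,0],[-0.022,0,0.027,0],[-0.022,0,0.025,0]]]'; python3 -m handwheel '[[[0,0,0,8],[0,0,0,8],[0,0,0,8],[0,0,0,0]]]'; python3 - <<'E'
from look import *
look("w4",["green"])
P=np.load("w4.npz")["P"]
for t in ["chest_center"]: print(t,[(round(x["conf"],2),w(P,x["centre"])) for x in spotter.landmark_of("wrist",t)])
E
python3 rel.py .448 .198 .1
```

```text
clock: 11.92
ee_pos: [0.4373, 0.1978, 0.2074]
ee_rot: [0.709, -0.705, -0.01, 0.008]
force: [-0.8, 0.8, -0.5]
grip_width: 0.0855
clock: 12.42
ee_pos: [0.4323, 0.1991, 0.2062]
ee_rot: [0.694, -0.693, 0.141, -0.138]
force: [-0.6, 0.1, -0.6]
grip_width: 0.0856
tcp [0.4323 0.1991 0.2062] toolx [ 0.9222 -0.3867 -0.0043] z [0.3867 0.9222 0.0008]
green 1009 [259.  184.2] ray [0.4469 0.1978 0.03  ] cloud [0.4469 0.1978 0.0304] dia 0.0366 yaw -21.9 n641 in tool [0.0147 0.1761 0.0043]
chest_center [(0.74, array([0.4503, 0.2027, 0.0155]))]
tool delta [0.0152 0.1061 0.0048] tool z yaw -22.7 tilt deg 0.27 tcp [0.4325 0.1991 0.2062] grip 0.0854 F [ 0.6  0.  -0.4] t 12.525
```

View pics/w4.png

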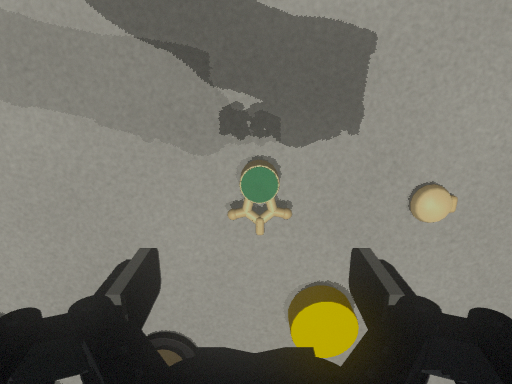

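Green disc at (259,184), jaw axis aligned with its own y.

```bash
python3 -m handwheel '[[[0.01,0.02,0.004,0],[0.004,0.025,0,0],[0,0.025,0,0],[0,0.025,0,0],[0,0.025,0,0],[0,0.015,0,0],[0,0,0,0]]]'; python3 rel.py .447 .198 .005
```

```text
clock: 13.4
ee_pos: [0.4475, 0.1976, 0.0663]
ee_rot: [0.696, -0.693, 0.137, -0.133]
force: [-1.1, 0.1, -0.0]
grip_width: 0.0852
tool delta [-0.0002  0.0613 -0.    ] tool z yaw -22.0 tilt deg 0.41 tcp [0.4475 0.1976 0.0663] grip 0.0852 F [-1.1  0.1 -0. ] t 13.4
```

```bash
python3 -m handwheel '[[[0,0.015,0,0],[0,0.015,0,0],[0,0.015,0,0],[0,0.008,0,0],[0,0.004,0,0],[0,0,0,0]]]'; python3 rel.py .447 .198 .005
```

```text
clock: 14.15
ee_pos: [0.4497, 0.1995, 0.0107]
ee_rot: [0.698, -0.691, 0.135, -0.133]
force: [0.1, -0.3, -0.4]
grip_width: 0.0854
tool delta [-0.0019  0.0056 -0.0025] tool z yaw -21.8 tilt deg 0.58 tcp [0.4497 0.1995 0.0107] grip 0.0854 F [ 0.1 -0.3 -0.4] t 14.15
```

```bash
python3 -m handwheel '[[[-0.002,0.003,-0.002,0],[0,0.002,0,0],[0,0,0,0]]]'; python3 rel.py .447 .198 .005;  python3 -m handwheel '[[[0,0,0,0],[0,0,0,0],[0,0,0,0],[0,0,0,0],[0,0,0,0],[0,0,0,0],[0,0,0,0],[0,0,0,0]]]' 0 60; python3 rel.py .447 .198 .005
```

```text
clock: 14.52
ee_pos: [0.4473, 0.1986, 0.0061]
ee_rot: [0.698, -0.691, 0.134, -0.133]
force: [0.1, 0.3, -0.7]
grip_width: 0.0854
tool delta [-0.0001  0.0011 -0.0007] tool z yaw -21.8 tilt deg 0.62 tcp [0.4473 0.1986 0.0061] grip 0.0854 F [ 0.1  0.3 -0.7] t 14.525
clock: 15.52
ee_pos: [0.4475, 0.1986, 0.0067]
ee_rot: [0.698, -0.691, 0.134, -0.133]
force: [0.4, 0.4, 0.9]
grip_width: 0.0404
tool delta [-0.0002  0.0017 -0.0007] tool z yaw -21.8 tilt deg 0.63 tcp [0.4475 0.1986 0.0067] grip 0.0404 F [0.4 0.4 0.9] t 15.525
```

```bash
python3 -m handwheel '[[[0,-0.01,0,0],[0,-0.02,0,0],[0,-0.025,0,0],[0,-0.025,0,0],[0,-0.015,0,0],[0,0,0,0]]]'; python3 - <<'E'
from look import *
s=ctrl.read_state();z=s["ee_pos"][2]
look("w5",["green"],{"green":((.447,.198),.030+z-.0067)})
E
python3 rel.py .6365 .1975 .08
```

```text
clock: 16.27
ee_pos: [0.447, 0.1964, 0.1068]
ee_rot: [0.698, -0.691, 0.134, -0.133]
force: [0.2, 0.2, -1.6]
grip_width: 0.04
tcp [0.447  0.1964 0.1068] toolx [ 0.9286 -0.371  -0.0034] z [0.3711 0.9286 0.0087]
green 5585 [254.2 277.6] ray [0.4462 0.196  0.1301] cloud [0.4462 0.196  0.1304] dia 0.0352  in tool [-0.0006 -0.0233 -0.0005]
tool delta [0.1759 0.026  0.0715] tool z yaw -21.8 tilt deg 0.50 tcp [0.4467 0.1962 0.1062] grip 0.0401 F [-0.1  0.3 -0.8] t 16.325
```

View pics/w5.png

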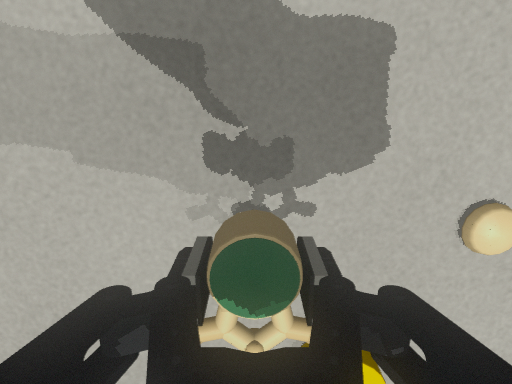

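The chest vertebra is held centred (disc at (254,278)). Carrying it to the yellow riser.

```bash
python3 -m handwheel '[[[0.02,0,0.008,0],[0.03,0,0.012,0],[0.03,0,0.012,0],[0.03,0,0.012,0],[0.03,0,0.012,0],[0.025,0,0.012,0],[0.008,0,0.003,0],[0,0,0,0]]]'; python3 rel.py .637 .198 .042
```

```text
clock: 17.32
ee_pos: [0.6323, 0.1948, 0.0967]
ee_rot: [-0.693, 0.696, -0.138, 0.127]
force: [0.2, 0.2, -1.2]
grip_width: 0.0406
tool delta [0.0039 0.0546 0.0051] tool z yaw -21.6 tilt deg 0.88 tcp [0.6323 0.1948 0.0967] grip 0.0406 F [ 0.2  0.2 -1.2] t 17.325
```

```bash
python3 -m handwheel '[[[0.003,0.015,0.004,0],[0,0.015,0,0],[0,0.015,0,0],[0,0,0,0]]]'; python3 rel.py .637 .198 .042
```

```text
clock: 17.82
ee_pos: [0.6317, 0.1975, 0.047]
ee_rot: [-0.692, 0.697, -0.138, 0.124]
force: [0.3, 0.6, -0.5]
grip_width: 0.0399
tool delta [0.0049 0.0049 0.0025] tool z yaw -21.3 tilt deg 1.22 tcp [0.6317 0.1975 0.047 ] grip 0.0399 F [ 0.3  0.6 -0.5] t 17.825
```

```bash
python3 -m handwheel '[[[0.005,0.002,0.002,0],[0.001,0.003,0,0],[0,0,0,0],[0,0,0,0]]]'; python3 rel.py .637 .198 .041
```

```text
clock: 18.32
ee_pos: [0.6393, 0.1975, 0.0426]
ee_rot: [-0.693, 0.697, -0.138, 0.125]
force: [-0.1, -0.3, -1.1]
grip_width: 0.04
tool delta [-0.0023  0.0016 -0.0003] tool z yaw -21.4 tilt deg 1.09 tcp [0.6393 0.1975 0.0426] grip 0.04 F [-0.1 -0.3 -1.1] t 18.325
```

```bash
python3 -m handwheel '[[[-0.002,0.001,0,0],[0,0.001,0,0],[0,0,0,0]]]'; python3 rel.py .637 .198 .041; python3 -m handwheel '[[[0,0,0,0],[0,0,0,0],[0,0,0,0],[0,0,0,0],[0,0,0,0],[0,0,0,0]]]' 1 60
```

```text
clock: 18.7
ee_pos: [0.6373, 0.1985, 0.0412]
ee_rot: [-0.693, 0.697, -0.137, 0.125]
force: [-0.1, 0.3, -0.5]
grip_width: 0.04
tool delta [-0.      0.0002 -0.0006] tool z yaw -21.4 tilt deg 1.06 tcp [0.6373 0.1985 0.0412] grip 0.04 F [-0.1  0.3 -0.5] t 18.7
clock: 19.45
ee_pos: [0.6379, 0.1987, 0.0416]
ee_rot: [-0.693, 0.696, -0.137, 0.125]
force: [-0.6, 0.3, -0.6]
grip_width: 0.0854
```

```bash
python3 -m handwheel '[[[0,-0.015,0,0],[0,-0.02,0,0],[0,-0.02,0,0],[0,-0.03,0,0],[0,-0.03,0,0],[0,-0.03,0,0],[0,-0.02,0,0],[0,0,0,0]]]'; python3 - <<'E'
from look import *
look("w6",["blue","green","yellow"],{"blue":((.628,-.01),.046),"green":((.637,.198),.064)})
E
python3 rel.py .455 -.182 .2
```

```text
clock: 20.45
ee_pos: [0.6422, 0.2006, 0.2233]
ee_rot: [0.695, -0.694, 0.134, -0.128]
force: [-1.0, 0.0, -0.8]
grip_width: 0.0855
tcp [0.6422 0.2006 0.2233] toolx [ 0.9314 -0.3638 -0.009 ] z [ 0.3638  0.9315 -0.0002]
blue 1536 [ 66.  229.6] ray [ 0.6282 -0.0106  0.046 ] cloud [ 0.6282 -0.0104  0.0464] dia 0.0472 yaw 3.9 n630 in tool [ 0.0654  0.1767 -0.2018]
green 1147 [250.3 171.5] ray [0.6368 0.198  0.064 ] cloud [0.6368 0.198  0.0644] dia 0.0365  in tool [-0.0027  0.1593 -0.0043]
yellow 2643 [255.9 158.7] ray [0.6324 0.2055 0.034 ] cloud [0.6328 0.2054 0.0337] dia 0.0601  in tool [-0.0092  0.1893  0.0011]
tool delta [-0.0347  0.0232 -0.4238] tool z yaw -21.3 tilt deg 0.59 tcp [0.6417 0.2002 0.2221] grip 0.0852 F [ 1.3  0.3 -0.7] t 20.5
```

View pics/w6.png

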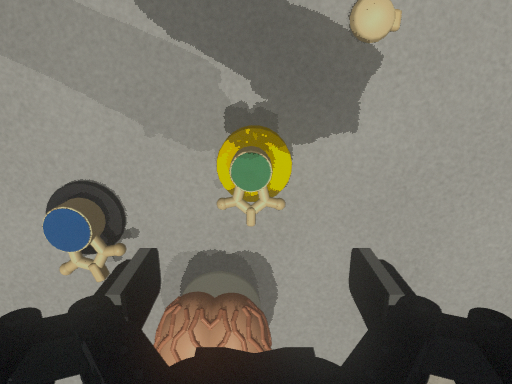

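Chest stands on the yellow riser (250,172), disc top at 64 mm as expected. On to the neck.

```bash
python3 -m handwheel '[[[-0.004,0,-0.04,0],[-0.004,0,-0.05,0],[-0.004,0,-0.05,0],[-0.004,0,-0.05,0],[-0.004,0,-0.05,0],[-0.004,0,-0.05,0],[-0.004,0,-0.05,0],[-0.004,0,-0.04,0]]]'; python3 -m handwheel '[[[0,0,0,5],[0,0,0,0]]]';python3 rel.py .455 -.182 .2
```

```text
clock: 21.5
ee_pos: [0.4642, -0.1502, 0.2169]
ee_rot: [-0.695, 0.695, -0.137, 0.12]
force: [1.5, -0.1, -0.6]
grip_width: 0.0852
clock: 21.75
ee_pos: [0.4602, -0.1547, 0.2151]
ee_rot: [-0.687, 0.69, -0.172, 0.152]
force: [-0.1, 0.4, -0.4]
grip_width: 0.0851
tool delta [ 0.0079  0.0152 -0.0266] tool z yaw -26.5 tilt deg 1.63 tcp [ 0.4602 -0.1547  0.2151] grip 0.0851 F [-0.1  0.4 -0.4] t 21.75
```

```bash
python3 -m handwheel '[[[0.004,0,-0.013,0],[0.004,0,-0.013,0],[0,0,0,0]]]'; python3 - <<'E'
from look import *
look("w7",["red"])
P=np.load("w7.npz")["P"]
for t in ["neck_center"]: print(t,[(round(x["conf"],2),w(P,x["centre"])) for x in spotter.landmark_of("wrist",t)])
E
python3 rel.py .455 -.182 .005
```

```text
clock: 22.12
ee_pos: [0.4554, -0.1829, 0.2145]
ee_rot: [-0.687, 0.69, -0.171, 0.15]
force: [0.1, 0.7, 0.1]
grip_width: 0.0853
tcp [ 0.4554 -0.1829  0.2145] toolx [ 0.8967 -0.4418 -0.028 ] z [ 0.4417  0.8971 -0.0104]
red 454 [256.7 171.6] ray [ 0.4546 -0.1824  0.026 ] cloud [ 0.4546 -0.1824  0.0264] dia 0.0252 yaw -28.6 n367 in tool [0.0044 0.1884 0.002 ]
neck_center [(0.73, array([ 0.4564, -0.1831,  0.0107]))]
tool delta [0.0053 0.2097 0.0011] tool z yaw -26.1 tilt deg 1.67 tcp [ 0.4558 -0.1814  0.2148] grip 0.0855 F [ 0.2 -0.1 -0.6] t 22.225
```

View pics/w7.png

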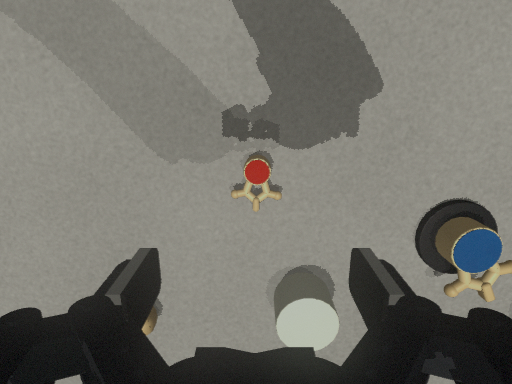

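Red disc at (257,172), aligned. Descending.

```bash
python3 -m handwheel '[[[0.002,0.02,0,2],[0.002,0.025,0,0],[0,0.025,0,0],[0,0.025,0,0],[0,0.025,0,0],[0,0.015,0,0],[0,0,0,0]]]'; python3 rel.py .4547 -.1824 .005
```

```text
clock: 23.1
ee_pos: [0.4598, -0.1779, 0.077]
ee_rot: [0.687, -0.686, 0.178, -0.161]
force: [-0.4, -0.3, -0.1]
grip_width: 0.0852
tool delta [-0.0008  0.0721 -0.006 ] tool z yaw -27.7 tilt deg 1.35 tcp [ 0.4598 -0.1779  0.077 ] grip 0.0852 F [-0.4 -0.3 -0.1] t 23.1
```

```bash
python3 -m handwheel '[[[0,0.015,-0.004,0],[0,0.015,-0.002,0],[0,0.015,0,0],[0,0.01,0,0],[0,0.005,0,0],[0,0,0,0]]]'; python3 rel.py .4547 -.1824 .005
```

```text
clock: 23.85
ee_pos: [0.4606, -0.1815, 0.0192]
ee_rot: [0.688, -0.686, 0.174, -0.163]
force: [0.1, 0.1, 0.0]
grip_width: 0.0857
tool delta [-0.0046  0.0142 -0.0035] tool z yaw -27.6 tilt deg 0.87 tcp [ 0.4606 -0.1815  0.0192] grip 0.0857 F [0.1 0.1 0. ] t 23.85
```

```bash
python3 -m handwheel '[[[-0.004,0.006,-0.003,0],[-0.001,0.005,0,0],[0,0.002,0,0],[0,0,0,0]]]'; python3 rel.py .4547 -.1824 .005
```

```text
clock: 24.35
ee_pos: [0.4546, -0.182, 0.0061]
ee_rot: [0.688, -0.686, 0.173, -0.164]
force: [-0.2, -1.0, 0.3]
grip_width: 0.0855
tool delta [ 0.0004  0.0011 -0.0003] tool z yaw -27.6 tilt deg 0.80 tcp [ 0.4546 -0.182   0.0061] grip 0.0855 F [-0.2 -1.   0.3] t 24.35
```

```bash
python3 -m handwheel '[[[0,0.001,0,0],[0,0,0,0],[0,0,0,0],[0,0,0,0],[0,0,0,0],[0,0,0,0],[0,0,0,0],[0,0,0,0]]]' 0 50; python3 -m handwheel '[[[0,0,0,0],[0,0,0,0]]]'; python3 rel.py .4547 -.1824 .005
```

```text
clock: 25.35
ee_pos: [0.4549, -0.182, 0.0055]
ee_rot: [0.688, -0.685, 0.173, -0.164]
force: [0.2, 0.9, 0.9]
grip_width: 0.0284
clock: 25.6
ee_pos: [0.4549, -0.182, 0.0055]
ee_rot: [0.688, -0.685, 0.173, -0.164]
force: [0.1, -0.3, 1.1]
grip_width: 0.0285
tool delta [-0.      0.0005 -0.0005] tool z yaw -27.6 tilt deg 0.75 tcp [ 0.4549 -0.182   0.0055] grip 0.0285 F [ 0.1 -0.3  1.1] t 25.6
```

```bash
python3 -m handwheel '[[[0,-0.01,0,0],[0,-0.02,0,0],[0,-0.025,0,0],[0,-0.025,0,0],[0,-0.025,0,0],[0,-0.015,0,0],[0,0,0,0]]]'; python3 - <<'E'
from look import *
s=ctrl.read_state();z=s["ee_pos"][2]
look("w8",["red"],{"red":((.455,-.182),.026+z-.0055)})
E
python3 rel.py .6265 -.205 .1
```

```text
clock: 26.48
ee_pos: [0.4553, -0.1831, 0.1322]
ee_rot: [0.688, -0.686, 0.173, -0.164]
force: [0.4, -0.2, -1.4]
grip_width: 0.0281
tcp [ 0.4553 -0.1831  0.1322] toolx [ 0.8864 -0.4628 -0.014 ] z [ 0.4628  0.8865 -0.0004]
red 2520 [254.1 274.5] ray [ 0.4551 -0.1835  0.1527] cloud [ 0.4549 -0.1835  0.1531] dia 0.0241  in tool [-0.0003 -0.0205 -0.0005]
tool delta [0.1627 0.0291 0.0599] tool z yaw -27.6 tilt deg 0.86 tcp [ 0.4549 -0.183   0.1316] grip 0.0284 F [ 0.4  0.4 -0.1] t 26.525
```

View pics/w8.png

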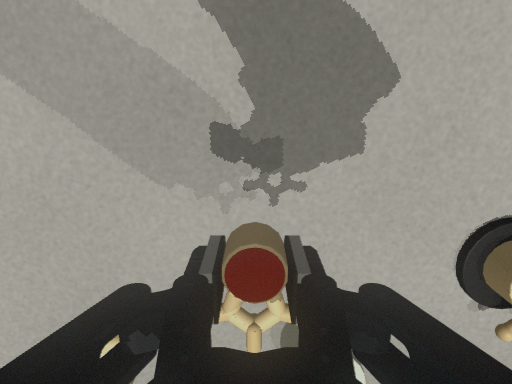

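Neck held, centred (254,275). Carrying to the white riser.

```bash
python3 -m handwheel '[[[0.02,0,0.007,0],[0.03,0,0.011,0],[0.03,0,0.011,0],[0.03,0,0.011,0],[0.03,0,0.011,0],[0.015,0,0.006,0],[0.005,0,0.002,0],[0,0,0,0]]]'; python3 rel.py .6265 -.205 .062
```

```text
clock: 27.52
ee_pos: [0.6214, -0.2049, 0.1197]
ee_rot: [-0.687, 0.687, -0.179, 0.156]
force: [0.2, -0.1, -0.7]
grip_width: 0.0286
tool delta [0.0063 0.0575 0.0027] tool z yaw -27.5 tilt deg 1.84 tcp [ 0.6214 -0.2049  0.1197] grip 0.0286 F [ 0.2 -0.1 -0.7] t 27.525
```

```bash
python3 -m handwheel '[[[0.005,0.015,0.002,0],[0.001,0.015,0,0],[0,0.014,0,0],[0,0,0,0]]]'; python3 rel.py .6265 -.205 .062
```

```text
clock: 28.02
ee_pos: [0.6233, -0.2059, 0.0709]
ee_rot: [-0.686, 0.687, -0.181, 0.155]
force: [0.5, 0.3, 1.0]
grip_width: 0.0283
tool delta [0.0027 0.0088 0.0024] tool z yaw -27.4 tilt deg 2.13 tcp [ 0.6233 -0.2059  0.0709] grip 0.0283 F [0.5 0.3 1. ] t 28.025
```

```bash
python3 -m handwheel '[[[0.003,0.004,0.002,0],[0,0.003,0,0],[0,0.001,0,0],[0,0,0,0]]]'; python3 rel.py .6265 -.205 .062
```

```text
clock: 28.52
ee_pos: [0.6276, -0.2055, 0.0632]
ee_rot: [-0.686, 0.687, -0.18, 0.155]
force: [-0.7, 0.3, -0.4]
grip_width: 0.0281
tool delta [-0.0012  0.0013 -0.0001] tool z yaw -27.4 tilt deg 2.01 tcp [ 0.6276 -0.2055  0.0632] grip 0.0281 F [-0.7  0.3 -0.4] t 28.525
```

```bash
python3 -m handwheel '[[[-0.001,0.001,0,0],[0,0.001,0,0],[0,0,0,0]]]'; python3 rel.py .6265 -.205 .0615; python3 -m handwheel '[[[0,0,0,0],[0,0,0,0],[0,0,0,0],[0,0,0,0],[0,0,0,0],[0,0,0,0]]]' 1 50
```

```text
clock: 28.9
ee_pos: [0.6268, -0.2049, 0.0619]
ee_rot: [-0.686, 0.687, -0.18, 0.156]
force: [-1.0, -0.6, -0.2]
grip_width: 0.0281
tool delta [-0.0002  0.0004 -0.0002] tool z yaw -27.4 tilt deg 1.97 tcp [ 0.6268 -0.2049  0.0619] grip 0.0281 F [-1.  -0.6 -0.2] t 28.9
clock: 29.65
ee_pos: [0.627, -0.205, 0.0619]
ee_rot: [-0.686, 0.687, -0.18, 0.156]
force: [-0.3, -0.2, -0.4]
grip_width: 0.0855
```

```bash
python3 -m handwheel '[[[0,-0.01,0,0],[0,-0.02,0,0],[0,-0.02,0,0],[0,-0.03,0,0],[0,-0.03,0,0],[0,-0.03,0,0],[0,-0.02,0,0],[0,0,0,0]]]'; python3 - <<'E'
from look import *
look("w9",["blue","red"],{"blue":((.628,-.01),.046),"red":((.6265,-.205),.082)})
im,d=eyes.capture("top"); save("top1",im); P=campose("top"); C=cloud("top",d,P); M=masks(im)
for k,xy,h in [("blue",(.628,-.01),.046),("green",(.637,.198),.064),("red",(.6265,-.205),.082)]:
    m=near(M[k],C,xy,.055)&(C[...,2]>h-.01)
    print(k,m.sum(),ctr("top",m,P,h)[1] if m.any() else "", np.nanmean(C[m],0) if m.any() else "")
for t in ["heel_bone","kneecap","brain"]:
    print(t,[(round(x["conf"],2),w(P,x["centre"]).round(4)) for x in spotter.landmark_of("top",t)[:1]])
print(ctrl.read_state()["clock"])
E
```

```text
clock: 30.65
ee_pos: [0.6347, -0.2054, 0.238]
ee_rot: [-0.687, 0.687, -0.176, 0.159]
force: [0.0, 0.1, -0.1]
grip_width: 0.0854
tcp [ 0.6347 -0.2054  0.238 ] toolx [ 0.8874 -0.4604 -0.0234] z [ 0.4604  0.8877 -0.0058]
blue 2126 [430.2  75.1] ray [ 0.628  -0.0103  0.046 ] cloud [ 0.6281 -0.0106  0.0464] dia 0.0508 yaw -2.7 n820 in tool [-0.0913  0.1932  0.1712]
red 556 [251.8 171. ] ray [ 0.6263 -0.2054  0.082 ] cloud [ 0.6263 -0.2053  0.0824] dia 0.0251  in tool [-0.0038  0.1562 -0.0029]
blue 287 [ 0.6282 -0.0125  0.046 ] [ 0.6282 -0.0125  0.0458]
green 157 [0.6368 0.1956 0.064 ] [0.6369 0.1957 0.0637]
red 74 [ 0.6263 -0.2062  0.082 ] [ 0.6263 -0.2062  0.0822]
heel_bone [(0.75, array([ 0.5415, -0.3952, -0.0038]))]
kneecap [(0.56, array([0.5438, 0.3681, 0.0015]))]
brain [(0.65, array([0.8045, 0.0799, 0.0003]))]
30.9
```

View pics/w9.png

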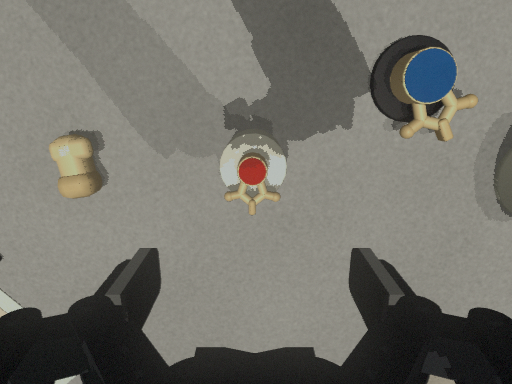

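View pics/top1.png

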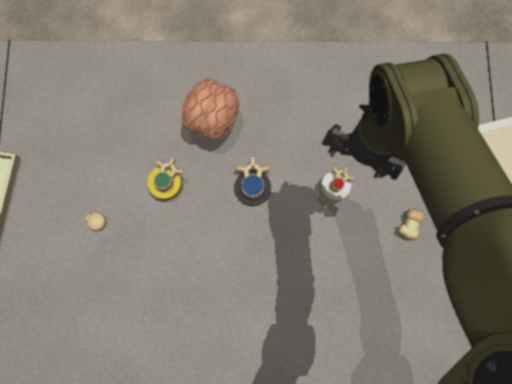

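The red disc at (338,184), the blue at (252,185) and the green at (163,181) all sit centred on their risers. All three tops are at the right height, the bystanders are in place and the gripper is clear. Handing in.

```bash
python3 -c "
from station import ctrl
print(ctrl.hand_in()); s=ctrl.read_state(); print(s['clock'],s['force'].round(2))"
```

```text
the job is handed in; nothing more can be done
None
the job is handed in; nothing more can be done
```

I set out the vertebrae in order: lumbar on the black riser, chest on the yellow, neck on the white. I released each one before fetching the next and handed in at about 31 s; the hand-in reported no verdict.

- **Heights:** the disc tops measured 46, 64 and 82 mm, which is what riser plus drum should give.
- **Centring:** the drum axes lie within about 3 mm of my measured riser centres in both the top and wrist views. The scene camera put the riser centres up to 8 mm farther out in x (black riser).
- **Tilt:** I did not measure it directly. The tool's own tilt stayed at about 2° or less.
- **Clearance:** before hand-in, the gripper was open and about 0.15 m above the last vertebra.
- **Bystanders:** the heel bone, kneecap and brain read within about 5 mm of their starting positions, which is about the detector's own error.

The one thing that went wrong on the way was a drift of about 20 mm sideways on the first fast descent. I corrected it above the drum before gripping.

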